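# Ratchet a bench clamp onto a glass gel cassette and hold the pressure

## Robot

A 7-joint arm with a two-finger parallel gripper is mounted at the origin on a cart in front of the work surface, level with it; the furniture and walls round the work are solid. World frame = base frame: x ahead of the robot, y to its left, z up, the work surface at z = 0. Lengths are in m, angles in rad, forces in N, time in s.
With the tool pointing down it reaches from about 0.35 to 0.9 m from the base axis. Payload 8.1 kg.
Tool frame: the origin (TCP) lies between the finger pads; the fingertips stand 11 mm ahead of it and the grasp point (between the pads) lies 8 mm behind it; z points along the fingers, y is the line along which they close (so a half turn about z gives the same grasp; the last joint's range is limited). The gripper opens to 92 mm and grips with 3 to 60 N. Pads are 19 mm wide; open, the fingers measure 130 mm over their backs; the gripper's body (75 mm by 190 mm) begins 47 mm behind the grasp point.
Start: joints at [1.18, 0.434, 0.025, 1.573, -0.012, 1.134, -0.075], TCP at [0.177, -0.599, 0.238] pointing down, gripper open.
Joint ranges: [-2.62, 2.62], [-0.44, 2.09], [-1.27, 1.32], [0.08, 2.57], [-1.32, 4.46], [0.12, 2], [-2.74, 2.74]. Speed limits (rad/s): [2.22, 2.22, 3.01, 3.01, 3.14, 3.14, 3.14].

## Interface

Orientations are given as a rotation vector (axis times angle).
In Python, from cell import observe, get_image, camera_params, sign_off gives the robot as it stands.
- The arm moves only by the shell command python3 -m pendant 'ROWS' [FORCE]. ROWS is JSON, one flat list of numbers, 7 for each row, row after row: the shift along the tool's x, y, z in m, then the turn, a rotation vector about the tool's x, y, z in rad, then the finger opening in m, from 0 to 0.0918. In form: [dx, dy, dz, rx, ry, rz, jaw, dx, dy, dz, rx, ry, rz, jaw, ...]. A call has 1 to 10 rows; each row shifts and turns the commanded pose from where the row before left it, along the tool's axes as they then stand; what a row does not reach is not made up. A row lasts 1/8 s, in which the tool goes at most 62.5 mm and 10.7 degrees, less where a joint would pass 70% of its speed; a pose out of reach is approached as far as the arm can. A call is refused whole if a number of a shift passes 0.0625 or a number of a turn 0.188, either way. A call with a gripper value outside its range is refused whole. The fingers move at their own pace and stop on an object; FORCE is the grip in N (left out, the last holds). Time passes only in rows, so rows that do not move let the fingers close. It gives the time, the measured TCP pose, the force, the opening and the grip force at its end, in the units of the state.
- observe(): the state, without advancing time (a new reading comes with each control period).
- get_image(name): name is "scene" or "top"; returns the picture (400x640x3 uint8, red, green, blue); there is no depth.
- camera_params(name): a dict with "intrinsics" (3x3 intrinsics, pixels), "dist" ([k1, k2, p1, p2, k3] as OpenCV has them; the pictures are not rectified), "eye" and "rotation" of the camera in the world. Camera axes: x right, y down, z forward; pixel columns grow to the right and rows downward; lengths in m; the calibration is good to about 2 mm. A picture is of the moment at which its call begins. camera_params takes no time and is no camera call.
- sign_off(): hands the job in; it is judged then, once.
The state is a dict: "clock": time; "joints": joint angles; "dq": joint speeds; "joint_efforts": joint torques, N m; "position": TCP position; "ee_rot": TCP orientation; "force": force on the tool from outside, world axes, zero at the start; "ft_torque": the same for the moment, N m; "width": opening from 0.0 (shut) to 1.0 (fully open); "gripper_force": force on a finger pad.
Only numpy, scipy, OpenCV 4.12 (cv2) and the standard library are available. Lean on these libraries where they do the work, as an engineer would, in place of code of your own. Each camera call takes 0.05 s, during which the arm holds its last target. There are 200 camera calls.

## Task

Pull the red transport lock of the blue bench clamp fully out to its stop, then pump the two orange squeeze grips, squeezing them together and letting them spring back, until the ratchet has brought the pressure pad against the glass gel cassette. Finish while still squeezing the grips, so that the pad keeps pressing the cassette upright against the anvil with its spring roughly half compressed, and never push the spring near its stop, as that would crack the glass. Drive the jaw only with the grips, touch neither jaw nor cassette, and leave the things standing around where they are.

Things in the scene. Friction and masses are not known exactly. Their poses are not given: they have to be found in the camera images.
- clamp: Blue ratchet clamp bolted to the bench. Origin on the bench right below the middle of the two grips; +y runs along its bar from the grips to jaw, cassette and anvil; z up. Base plate 100 (x) x 250 (y) x 8 mm, y -75 to +175 mm; blue housing under the grips 60 mm wide, y -70 to +45, top z = 59 mm; anvil face at y = +150 mm, top z = 78 mm.
- grip_mid (a point): Point midway between the two orange grip bars, 102 mm above the bench; axes as clamp. Bars: 18 mm round, 36 mm long along x, one at +y and one at -y, highest point 111 mm. Over their outer sides (y) 64 mm let go, 44 mm squeezed. Geared together: both move inwards alike, the middle stays here. Pinch both from above, fingers closing along clamp y.
- squeeze (a joint): Swing of the grips (both alike), rad: 0 let go (they spring back), 0.185 fully squeezed. About 5 N from each finger moves them while the jaw runs free. A full squeeze drives the jaw up to 16 mm, less up to 4 mm until the pawl finds a tooth; while they spring back the jaw stays. Blocked until the lock is more than 25 mm out.
- lock_knob (a point): Middle of the grasped part of the red upright tab of the transport lock at the clamp's tail (-y) end, 68 mm above the bench; axes as clamp. Tab 12 mm thick (x), 22 mm long (y), z = 44 to 84 mm; 108 mm from the middle of the grips when fully in. Pinch it across x from above and pull along the clamp's -y.
- lock_slide (a joint): How far the lock is pulled out, m: 0 fully in, 0.030 at its outer stop. It slides with about 2 N of friction and stays where it is left.
- jaw_travel (a joint): Travel of the jaw along the clamp's +y, m; at 0 the free pad's face is at clamp y = 96.5 mm. Only 2.5 N of friction holds it, so a greater pressure on the cassette lasts only while the grips are squeezed.
- jaw: Blue upright head of the sliding jaw, 34 (x) x 14 (y) x 52 mm, top at z = 66 mm; it carries the pressure pad on a short sprung rod. Its origin is the clamp's origin shifted by the jaw's travel (jaw_travel) along the clamp's y. Not to be touched.
- pad: Round pressure pad, 34 mm across, steel with a black rubber face, on a sprung rod of the jaw head, 48 mm above the bench. Its origin is the centre of the face that meets the cassette; its +y axis points to the cassette.
- pad_press (a joint): How far the pad is pushed back against its spring, m: 0 free, 0.012 at its stop. 1.6 N per mm, so it shows the pressure on the cassette: about 9.6 N at half travel. Where the pad bears before the grips reach the end of their swing, a squeeze of about 12 N by each finger brings it about half way.
- cassette: Gel cassette: two clear glass plates in a white frame, 90 (x) x 16 (y) x 82 mm tall, loose, standing on the base plate 2 to 4 mm in front of the anvil; near face at about clamp y = 131 mm. Origin at the centre of its underside, 8 mm above the bench; y is its thickness.
- lever_l: Lever with the orange grip bar at the clamp's +y side; origin on its pivot, 48 mm above the bench.
- lever_r: Lever with the orange grip bar at the clamp's -y side; origin on its pivot, 48 mm above the bench.
- tip_box: Bystander: pipette tip box with an amber lid, 89 x 116 x 59 mm, loose. Origin at the centre of its underside.
- cooler: Bystander: flat dark blue bench cooler block with tube holes, 87 x 127 x 28 mm, loose. Origin at the centre of its underside.
- timer: Bystander: white digital bench timer standing upright, 24 x 70 x 66 mm, loose. Origin at the centre of its underside.
Mind the look-alikes: they are no part of the job. Leave any black or yellow look-alike of the cassette alone.

How it is judged:
By the outcome, as a careful person would: the job done as asked, in the order asked, and still so for the second after the job is handed in, while the arm keeps its last pose, push and grip.
It also fails if it takes over 54 s, if anything falls off the work surface, if the arm or the gripper's body presses on something with over 40 N, if the wrist force passes 120 N, or if a joint passes its speed limit or range.

## Working session

There is one attempt and no reset: what is moved stays moved. The work goes in short steps, Python scripts to look and compute and a shell command to move; the robot and the scene stay as the last step left them, time stands still between calls to the robot, and variables do not carry over. Pictures are saved under pics/ and viewed, at most 10 in all, crops included, and the job is handed in when it is done.

```bash
mkdir -p pics
python3 - <<'E'
from cell import *
import cv2
for n in("scene","top"):
    cv2.imwrite(f"pics/{n}0.png",get_image(n)[:,:,::-1]); p=camera_params(n); print(n,p)
print(observe())
E
```

```text
scene {'intrinsics': array([[430.60860256,   0.        , 318.55907246],
       [  0.        , 430.60860256, 194.83547729],
       [  0.        ,   0.        ,   1.        ]]), 'dist': array([-0.07972212,  0.        ,  0.        ,  0.        ,  0.        ]), 'eye': array([0.0819343 , 0.61514539, 0.57041438]), 'rotation': array([-0.59154774,  2.41454399, -1.45928862])}
top {'intrinsics': array([[411.28442005,   0.        , 320.58934056],
       [  0.        , 411.28442005, 208.24814772],
       [  0.        ,   0.        ,   1.        ]]), 'dist': array([-0.07186917,  0.        ,  0.        ,  0.        ,  0.        ]), 'eye': array([ 0.38521585, -0.2081232 ,  1.10793627]), 'rotation': array([-2.16524808,  2.13470783, -0.08191222])}
{'clock': 0.1, 'joints': array([ 1.18038834,  0.4351982 ,  0.02496282,  1.57398346, -0.01159895,
        1.13399712, -0.07511973]), 'dq': array([-9.53995423e-04, -1.28442540e-03,  1.13726092e-03, -1.26570042e-03,
       -2.67831949e-05, -2.98866595e-04,  1.28391314e-03]), 'joint_efforts': array([ 3.50725764e-03, -6.69130397e+01,  9.88287963e-01, -3.15148079e+01,
       -6.04436570e-02,  3.73067544e-02,  1.09717762e-04]), 'position': array([ 0.1772408 , -0.59888987,  0.23700418]), 'ee_rot': array([-3.10775007e+00, -4.50205648e-01,  5.22749261e-04]), 'force': array([0.8190737 , 0.17684827, 0.38684862]), 'ft_torque': array([-0.08237881, -0.04234339, -0.00963199]), 'gripper_force': 0.0, 'width': 1.0007329852011335}
```

View pics/scene0.png

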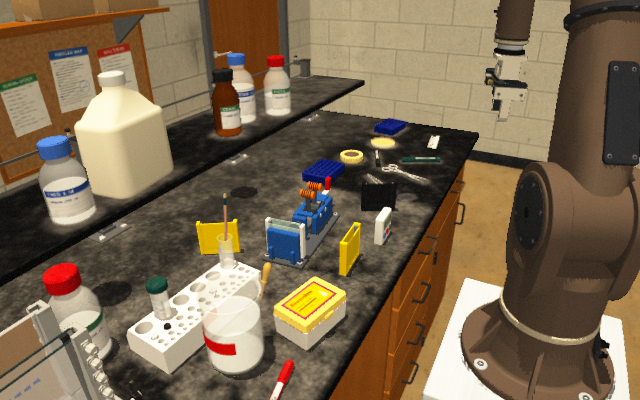

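View pics/top0.png

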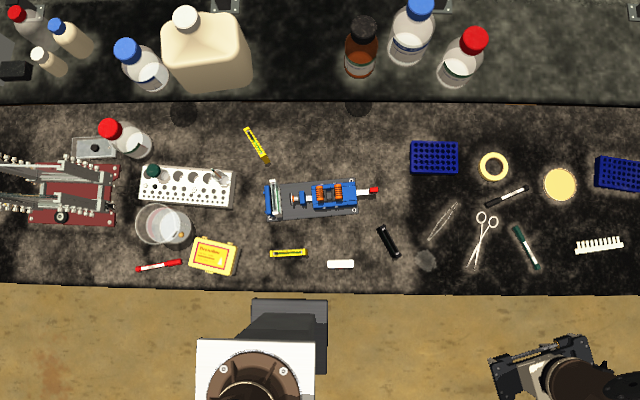

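The top view shows the clamp around (330,197): anvil at the left (270,198), red lock at the right (374,190). So clamp +y points roughly along world +y. I'll zoom in next.

```bash
cat > h.py <<'E'
import numpy as np,cv2
from scipy.spatial.transform import Rotation as R
from cell import *
def ray(n,uv):
    p=camera_params(n); q=cv2.undistortPoints(np.array([[uv]],float),p["intrinsics"],p["dist"])[0,0]
    M=R.from_rotvec(p["rotation"]).as_matrix()
    return p["eye"],M@np.array([q[0],q[1],1])
def at(n,uv,z):
    e,d=ray(n,uv); return e+d*(z-e[2])/d[2]
def proj(n,X):
    p=camera_params(n); M=R.from_rotvec(p["rotation"]).as_matrix()
    Xc=(np.atleast_2d(X)-p["eye"])@M
    return cv2.projectPoints(Xc,np.zeros(3),np.zeros(3),p["intrinsics"],p["dist"])[0][:,0]
def clampw(o,yaw,P): # clamp coords->world
    return np.array([*o,0])+np.atleast_2d(P)@R.from_rotvec([0,0,yaw]).as_matrix().T
E
python3 - <<'E'
import cv2
a=cv2.imread("pics/top0.png")[165:235,255:390]; cv2.imwrite("pics/topc.png",cv2.resize(a,None,fx=5.9,fy=5.9,interpolation=cv2.INTER_CUBIC))
a=cv2.imread("pics/scene0.png")[165:275,250:370]; cv2.imwrite("pics/scenec.png",cv2.resize(a,None,fx=5,fy=5,interpolation=cv2.INTER_CUBIC))
from h import *
import numpy as np
for n in("top","scene"):
    hsv=cv2.cvtColor(cv2.imread(f"pics/{n}0.png"),cv2.COLOR_BGR2HSV)
    roi=np.zeros(hsv.shape[:2],np.uint8)
    if n=="top": roi[165:235,255:390]=255
    else: roi[165:275,280:340]=255
    for name,lo,hi in(("red",(0,150,80),(4,255,255)),("orange",(8,150,80),(16,255,255))):
        m=cv2.inRange(hsv,lo,hi)&roi
        k,_,s,c=cv2.connectedComponentsWithStats(m)
        for i in range(1,k):
            if s[i,4]>6: print(n,name,s[i],c[i], at(n,c[i],.084 if name=="red" else .105))
E
```

```text
top red [369 187  10   6  43] [373.58139535 189.18604651] [ 0.54656581 -0.30620607  0.084     ]
top orange [334 184   8  15  97] [337.79381443 191.34020619] [ 0.53687556 -0.21624996  0.105     ]
top orange [316 186   8  15  90] [319.47777778 192.9       ] [ 0.53248215 -0.17118179  0.105     ]
top orange [292 196   3   6  10] [292.8 198.3] [ 0.51829592 -0.10554716  0.105     ]
scene red [325 178   6  12  65] [327.46153846 183.63076923] [ 0.53094023 -0.27166269  0.084     ]
scene orange [307 181  16  10  96] [314.22916667 185.70833333] [ 0.53514949 -0.20862928  0.105     ]
scene orange [299 189  17  10 112] [306.94642857 193.60714286] [ 0.53055288 -0.16412901  0.105     ]
```

View pics/topc.png

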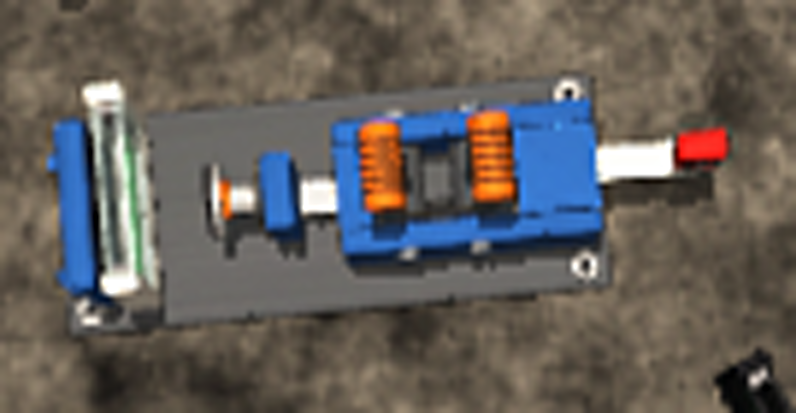

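View pics/scenec.png

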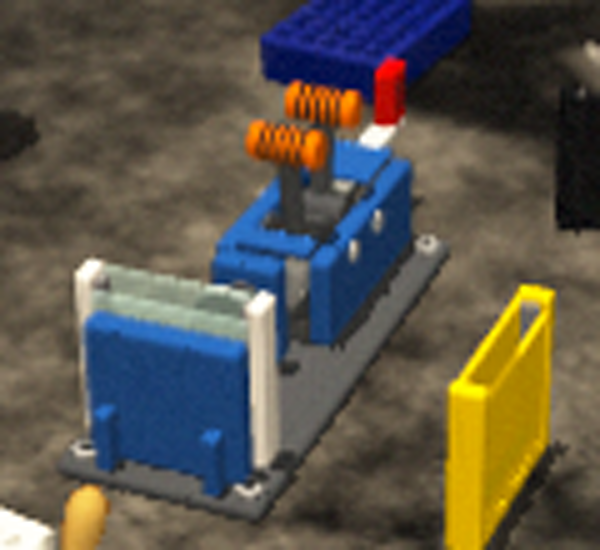

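The crops show orange bars at about (338,191) and (319,193) in the top view and the red tab at (374,189). The pad and jaw are to the left and the cassette stands upright. The bar spacing comes out at 46 mm, as given. Next: fit the pose from both views.

Run:
```python
from h import *
from scipy.optimize import least_squares
T=[((337.8,191.3),(0,-.023,.103)),((319.5,192.9),(0,.023,.103)),((373.6,189.2),(0,-.108,.078))]
S=[((314.2,185.7),(0,-.023,.103)),((306.9,193.6),(0,.023,.103)),((327.5,183.6),(0,-.107,.066))]
def f(p,sets=("top","scene")):
    r=[]
    for n,L in(("top",T),("scene",S)):
        if n in sets: r.append((proj(n,clampw(p[:2],p[2],[c for _,c in L]))-[u for u,_ in L]).ravel())
    return np.concatenate(r)
for s in(("top",),("scene",),("top","scene")):
    r=least_squares(f,[.53,-.19,.1],args=(s,),x_scale=[.01,.01,.1]); print(s,r.x.round(4),r.fun.round(1))
o=r.x
print("grip",clampw(o[:2],o[2],[0,0,.102]),"knob",clampw(o[:2],o[2],[0,-.108,.068]))
# check base corners
print(proj("top",clampw(o[:2],o[2],[[s*.05,y,.008] for s in(-1,1) for y in(-.075,.175)])).round(0).tolist())
R0=R.from_rotvec(observe()["ee_rot"]).as_matrix(); print(R0.round(3))
```

```text
('top',) [ 0.5353 -0.1956  0.1081] [ 0.9 -0.2  0.6  0.  -1.5  0.2]
('scene',) [ 0.5358 -0.1921  0.0891] [ 0.3 -0.5 -0.1 -0.4 -0.3  1.1]
('top', 'scene') [ 0.536  -0.1947  0.0987] [ 0.5 -0.4  0.3 -0.4 -1.8  0.3  0.7 -1.   0.5 -0.9 -0.3  0.6]
grip [[ 0.53603473 -0.19472616  0.102     ]] knob [[ 0.54667458 -0.30220078  0.068     ]]
[[359.0, 213.0], [266.0, 221.0], [355.0, 176.0], [264.0, 184.0]]
[[ 0.959  0.284 -0.001]
 [ 0.284 -0.959  0.001]
 [-0.    -0.001 -1.   ]]
```

Reprojected base corners match the picture to about 1 px. The helper below gives the shift in tool axes. First move is above the lock at z≈0.16, with the fingers closing across clamp x.

```bash
cat >> h.py <<'E'
O=np.array([.536,-.1947]);YAW=.0987
def go(P,yaw): # P in clamp coords (TCP), tool x yaw in world
    s=observe(); M=R.from_rotvec(s["ee_rot"]).as_matrix(); w=clampw(O,YAW,P)[0]
    y=np.arctan2(M[1,0],M[0,0]); e=(yaw-y+np.pi)%(2*np.pi)-np.pi
    print("clock",s["clock"],"world",w.round(4),"tool shift",(M.T@(w-s["position"])).round(4),"rz",-e.round(4),"tilt",M[:,2].round(3),"j",s["joints"].round(2))
E
python3 -c "
from h import *
go([0,-.108,.237],YAW+np.pi/2)"
```

```text
clock 0.1 world [ 0.5466 -0.3022  0.237 ] tool shift [ 4.384e-01 -1.797e-01  2.000e-04] rz -1.3818 tilt [-0.001  0.001 -1.   ] j [ 1.18  0.44  0.02  1.57 -0.01  1.13 -0.08]
```

```bash
python3 -m pendant '[0.0487,-0.02,0,0,0,0,0.09,0.0487,-0.02,0,0,0,0,0.09,0.0487,-0.02,0,0,0,0,0.09,0.0487,-0.02,0,0,0,0,0.09,0.0487,-0.02,0,0,0,0,0.09,0.0487,-0.02,0,0,0,0,0.09,0.0487,-0.02,0,0,0,0,0.09,0.0487,-0.02,0,0,0,0,0.09,0.0487,-0.02,0,0,0,0,0.09]' 8
python3 -m pendant '[0,0,0,0,0,-0.173,0.09,0,0,0,0,0,-0.173,0.09,0,0,0,0,0,-0.173,0.09,0,0,0,0,0,-0.173,0.09,0,0,0,0,0,-0.173,0.09,0,0,0,0,0,-0.173,0.09,0,0,0,0,0,-0.173,0.06,0,0,0,0,0,-0.173,0.06,0,0,0,0,0,0,0.06]'
python3 -c "
from h import *
go([0,-.108,.062],YAW+np.pi/2)"
```

```text
clock: 1.23
position: [0.5475, -0.3011, 0.2374]
ee_rot: [-3.109, -0.45, 0.001]
force: [0.7, -0.8, -0.2]
width: 0.984
gripper_force: 0.0
clock: 2.35
position: [0.5463, -0.3024, 0.2372]
ee_rot: [-2.107, -2.329, 0.0]
force: [0.2, -0.2, 0.0]
width: 0.701
gripper_force: 0.0
clock 2.35 world [ 0.5466 -0.3022  0.062 ] tool shift [1.000e-04 5.000e-04 1.752e-01] rz 0.001 tilt [-0.001  0.001 -1.   ] j [ 0.7   0.47 -0.42  1.55  0.2   1.17  0.34]
```

```bash
python3 -m pendant '[0,0,0.045,0,0,0,0.05,0,0,0.045,0,0,0,0.05,0,0,0.045,0,0,0,0.05,0,0,0,0,0,0,0.05]'
python3 - <<'E'
from h import *
a=get_image("scene")[100:270,240:400,::-1]; b=get_image("top")[140:240,280:440,::-1]
cv2.imwrite("pics/a1.png",np.hstack([cv2.resize(a,(400,425)),cv2.resize(b,(400,250)).copy() if 0 else cv2.copyMakeBorder(cv2.resize(b,(400,250)),0,175,0,0,0)]))
E
```

```text
clock: 2.85
position: [0.544, -0.3014, 0.0995]
ee_rot: [-2.106, -2.322, 0.004]
force: [-0.3, 0.1, 0.2]
width: 0.543
gripper_force: 0.0
```

View pics/a1.png

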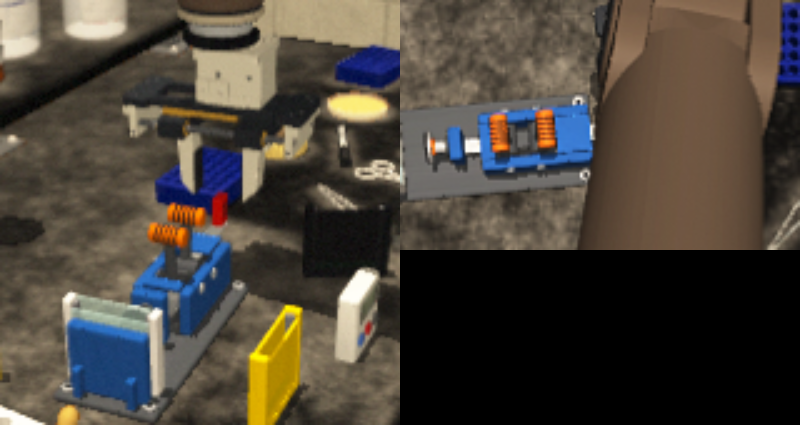

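The picture shows the fingers straddling the red tab (scene crop, 218,208), roughly centred. Descend and close.

```bash
python3 -m pendant '[0,0,0.02,0,0,0,0.05,0,0,0.02,0,0,0,0.05,0,0,0,0,0,0,0.05,0,0,0,0,0,0,0,0,0,0,0,0,0,0,0,0,0,0,0,0,0,0,0,0,0,0,0,0]' 15
python3 -c "
from h import *
go([0,-.108,.062],YAW+np.pi/2)"
```

```text
clock: 3.82
position: [0.5469, -0.3024, 0.063]
ee_rot: [2.106, 2.33, 0.001]
force: [7.3, 0.5, -0.5]
width: 0.159
gripper_force: 4.1
clock 3.825 world [ 0.5466 -0.3022  0.062 ] tool shift [ 0.0003 -0.0002  0.001 ] rz 0.0022 tilt [ 0.001 -0.    -1.   ] j [ 0.67  0.65 -0.37  1.72  0.3   0.82  0.26]
```

```bash
python3 -m pendant '[0,0,0,0,0,0,0,0,0,0,0,0,0,0,0,0,0,0,0,0,0]' 20
python3 -m pendant '[-0.005,0,0,0,0,0,0,-0.005,0,0,0,0,0,0,-0.005,0,0,0,0,0,0,-0.005,0,0,0,0,0,0,-0.005,0,0,0,0,0,0,-0.003,0,0,0,0,0,0,0,0,0,0,0,0,0]'
python3 -c "
from h import *
go([0,-.108,.062],YAW+np.pi/2)"
```

```text
clock: 4.2
position: [0.5477, -0.3023, 0.0632]
ee_rot: [2.105, 2.33, 0.002]
force: [5.6, 0.9, 1.0]
width: 0.127
gripper_force: 38.9
clock: 5.08
position: [0.5503, -0.3266, 0.063]
ee_rot: [-2.102, -2.331, -0.005]
force: [2.3, 9.7, 6.7]
width: 0.133
gripper_force: 38.7
clock 5.075 world [ 0.5466 -0.3022  0.062 ] tool shift [ 0.0247 -0.0011  0.0011] rz 0.0047 tilt [ 0.     0.004 -1.   ] j [ 0.7   0.67 -0.37  1.68  0.3   0.85  0.3 ]
```

```bash
python3 -m pendant '[-0.003,0,0,0,0,0,0,-0.003,0,0,0,0,0,0,-0.002,0,0,0,0,0,0,0,0,0,0,0,0,0,0,0,0,0,0,0,0]'
python3 -c "
from h import *
go([0,-.138,.062],YAW+np.pi/2)"
```

```text
clock: 5.7
position: [0.5504, -0.3273, 0.0628]
ee_rot: [-2.091, -2.33, -0.011]
force: [-3.9, 28.5, 17.0]
width: 0.126
gripper_force: 34.2
clock 5.7 world [ 0.5496 -0.332   0.062 ] tool shift [-0.0046 -0.0013  0.0007] rz 0.009 tilt [-0.003  0.012 -1.   ] j [ 0.7   0.68 -0.37  1.67  0.29  0.86  0.32]
```

Run:
```python
from h import *
print(observe()["force"],observe()["ft_torque"])
i=get_image("scene")[:,:,::-1]; cv2.imwrite("pics/s2.png",i)
a=i[130:260,260:400]
cv2.imwrite("pics/a2.png",cv2.resize(a,None,fx=4,fy=4,interpolation=cv2.INTER_CUBIC))
hsv=cv2.cvtColor(i,cv2.COLOR_BGR2HSV); m=cv2.inRange(hsv,(0,150,80),(4,255,255)); m[:165]=0;m[275:]=0;m[:,:280]=0;m[:,345:]=0
print(cv2.connectedComponentsWithStats(m)[2:])
for t in(0,.025,.03):print(t,proj("scene",clampw(O,YAW,[[0,-.097-t,.084],[0,-.097-t,.044],[0,-.107-t,.066]])).round(1).tolist())
```

```text
[-3.94990731 28.52354607 17.0039106 ] [ 6.09287663  0.48141305 -0.09877926]
(array([[     0,      0,    640,    400, 255952],
       [   328,    174,      4,     13,     48]], dtype=int32), array([[319.49810902, 199.50365694],
       [329.58333333, 180.        ]]))
0 [[325.9, 179.6], [325.9, 193.2], [327.2, 184.2]]
0.025 [[329.3, 175.8], [329.3, 189.2], [330.6, 180.4]]
0.03 [[329.9, 175.1], [329.9, 188.4], [331.2, 179.6]]
```

View pics/a2.png

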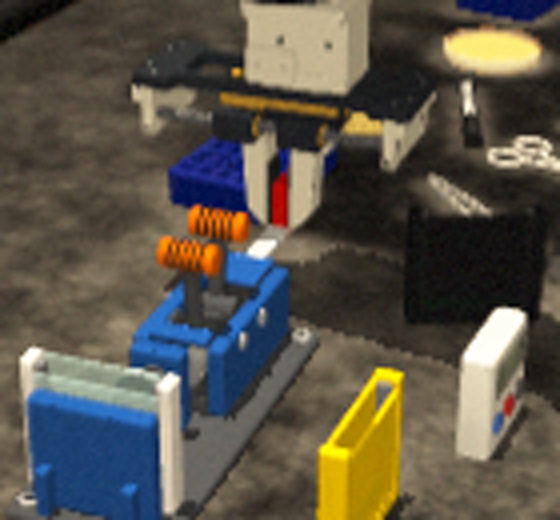

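Run:
```python
from h import *
def c(n,uv,z):
    w=at(n,uv,z); return (R.from_rotvec([0,0,-YAW]).as_matrix()@(w-[*O,0])).round(4)
print("outer top edge",c("top",(378.5,189),.084),"housing tail",c("top",(255+603/5.9,165+170/5.9),.059),"grips",c("top",(337.8,191.3),.105),c("top",(319.5,192.9),.105))
print("inner",c("top",(369.6,190),.084),c("top",(369.6,190),.044))
```

```text
outer top edge [-0.0011 -0.1243  0.084 ] housing tail [-0.0051 -0.0717  0.059 ] grips [-0.0012 -0.0216  0.105 ] [-0.0012  0.0237  0.105 ]
inner [-0.0017 -0.1019  0.084 ] [ 0.0042 -0.1059  0.044 ]
```

The tab's outer edge started at clamp y≈-124 mm instead of -119, so the lock was already about 5 mm out. My 25 mm pull, ending in a hard 28 N reaction, therefore reached the stop. Relax, release and rise.

```bash
python3 -m pendant '[0.005,0,0,0,0,0,0,0.004,0,0,0,0,0,0,0,0,0,0,0,0,0,0,0,0,0,0,0,0.06,0,0,0,0,0,0,0.06,0,0,0,0,0,0,0.06,0,0,-0.04,0,0,0,0.09,0,0,-0.05,0,0,0,0.09,0,0,-0.05,0,0,0,0.09,0,0,0,0,0,0,0.09]' 8
python3 -c "
from h import *
go([0,0,.094],YAW)"
```

```text
clock: 7.0
position: [0.5512, -0.3303, 0.2071]
ee_rot: [2.103, 2.325, 0.002]
force: [0.2, -0.6, -0.7]
width: 0.844
gripper_force: 0.0
clock 7.0 world [ 0.536  -0.1947  0.094 ] tool shift [ 0.1369 -0.0022  0.1125] rz 1.5723 tilt [ 0.006 -0.004 -1.   ] j [ 0.73  0.52 -0.41  1.55  0.22  1.11  0.37]
```

```bash
python3 -m pendant '[0.0456,0,0,0,0,0,0.09,0.0456,-0.001,0,0,0,0,0.09,0.0456,-0.001,0,0,0,0,0.09,0,0,0,0,0,0.175,0.09,0,0,0,0,0,0.175,0.09,0,0,0,0,0,0.175,0.09,0,0,0,0,0,0.175,0.09,0,0,0,0,0,0.175,0.09,0,0,0,0,0,0.175,0.09,0,0,0,0,0,0.175,0.09]'
python3 -m pendant '[0,0,0,0,0,0.175,0.09,0,0,0,0,0,0.172,0.09,0,0,0.02,0,0,0,0.09,0,0,0,0,0,0,0.09,0,0,0,0,0,0,0.09]'
python3 -c "
from h import *
go([0,0,.094],YAW)
s=get_image('scene')[:,:,::-1];cv2.imwrite('pics/s3.png',s)
hsv=cv2.cvtColor(s,cv2.COLOR_BGR2HSV)
m=cv2.inRange(hsv,(0,150,80),(4,255,255)); m[:165]=0;m[275:]=0;m[:,:280]=0;m[:,345:]=0
print(cv2.connectedComponentsWithStats(m)[2:])
"
```

```text
clock: 8.25
position: [0.5327, -0.1935, 0.2016]
ee_rot: [-3.065, -0.686, 0.003]
force: [-0.7, -0.5, -0.1]
width: 0.982
gripper_force: 0.0
clock: 8.88
position: [0.5333, -0.1934, 0.1826]
ee_rot: [-3.138, -0.157, 0.001]
force: [0.3, -0.2, 0.2]
width: 0.981
gripper_force: 0.0
clock 8.875 world [ 0.536  -0.1947  0.094 ] tool shift [0.0026 0.0015 0.0886] rz 0.0011 tilt [-0.001  0.    -1.   ] j [ 0.33  0.4  -0.11  1.78  0.05  0.97 -1.27]
(array([[     0,      0,    640,    400, 255935],
       [   328,    174,      6,     13,     64],
       [   320,    183,      1,      1,      1]], dtype=int32), array([[319.49718483, 199.50497197],
       [330.75      , 179.875     ],
       [320.        , 183.        ]]))
```

The lock centroid is now (330.8,179.9); the model for 30 mm gives (331.2,179.6), so the lock is out. Descend over the grips.

```bash
python3 -m pendant '[0.0025,0.0015,0.03,0,0,0,0.09,0,0,0.03,0,0,0,0.09,0,0,0.014,0,0,0,0.09,0,0,0.014,0,0,0,0.09,0,0,0,0,0,0,0.09,0,0,0,0,0,0,0.09]'
cat > look.py <<'E'
from h import *
import sys
i=get_image("scene")[:,:,::-1]; cv2.imwrite("pics/%s_f.png"%sys.argv[1],i)
cv2.imwrite("pics/%s.png"%sys.argv[1],cv2.resize(i[140:270,250:370],None,fx=4.5,fy=4.5,interpolation=cv2.INTER_CUBIC))
go([0,0,.094],YAW)
E
python3 look.py b1
```

```text
clock: 9.68
position: [0.5367, -0.1947, 0.0955]
ee_rot: [3.137, 0.156, 0.002]
force: [-0.2, 0.1, -0.1]
width: 0.983
gripper_force: 0.0
clock 9.725 world [ 0.536  -0.1947  0.094 ] tool shift [-0.0008 -0.0001  0.0016] rz 0.001 tilt [ 0.001 -0.    -1.   ] j [ 0.33  0.51 -0.1   1.86  0.07  0.78 -1.28]
```

View pics/b1.png

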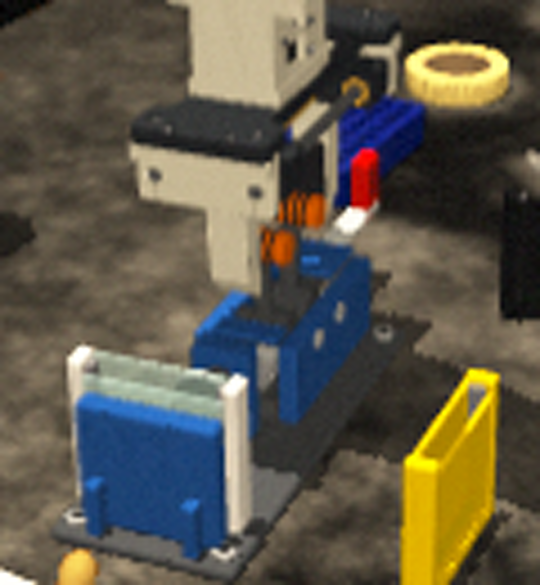

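The fingers straddle both orange bars and the red tab is out (crop 365,180). First squeeze at 8 N.

```bash
python3 -m pendant '[0,0,0,0,0,0,0.043,0,0,0,0,0,0,0.043,0,0,0,0,0,0,0.043,0,0,0,0,0,0,0.043,0,0,0,0,0,0,0.043]' 8
python3 -m pendant '[0,0,0,0,0,0,0.043,0,0,0,0,0,0,0.043,0,0,0,0,0,0,0.043]'
python3 look.py b2
```

```text
clock: 10.35
position: [0.5364, -0.1918, 0.0952]
ee_rot: [-3.135, -0.16, -0.0]
force: [-2.1, 9.2, 8.1]
width: 0.494
gripper_force: 5.5
clock: 10.72
position: [0.5365, -0.1918, 0.0953]
ee_rot: [-3.135, -0.16, -0.0]
force: [-2.0, 8.6, 7.1]
width: 0.472
gripper_force: 8.0
clock 10.775 world [ 0.536  -0.1947  0.094 ] tool shift [-0.0008  0.0028  0.0013] rz 0.0032 tilt [ 0.     0.003 -1.   ] j [ 0.33  0.51 -0.1   1.86  0.07  0.78 -1.28]
```

Full squeeze reached (43.4 mm). A side force of 8.6 N says the grip middle is about 3 mm further toward +y, so I'll re-centre while releasing.

```bash
python3 -m pendant '[0,0,0,0,0,0,0.075,0,0,0,0,0,0,0.075,0,-0.003,0,0,0,0,0.075,0,0,0,0,0,0,0.075,0,0,0,0,0,0,0.075]' 8
python3 look.py b3
python3 -m pendant '[0,0,0,0,0,0,0.043,0,0,0,0,0,0,0.043,0,0,0,0,0,0,0.043]' 8
python3 -m pendant '[0,0,0,0,0,0,0.043,0,0,0,0,0,0,0.043,0,0,0,0,0,0,0.043,0,0,0,0,0,0,0.043]'
python3 look.py b4
```

```text
clock: 11.4
position: [0.5358, -0.192, 0.0947]
ee_rot: [3.137, 0.156, -0.0]
force: [-0.3, 0.2, -0.0]
width: 0.817
gripper_force: 0.0
clock 11.45 world [ 0.536  -0.1947  0.094 ] tool shift [-0.0001  0.0028  0.0007] rz 0.0007 tilt [-0. -0. -1.] j [ 0.32  0.51 -0.1   1.86  0.07  0.78 -1.29]
clock: 11.82
position: [0.5362, -0.1917, 0.0954]
ee_rot: [3.137, 0.157, 0.001]
force: [-2.0, 0.6, 8.9]
width: 0.543
gripper_force: 5.9
clock: 12.32
position: [0.5362, -0.1917, 0.0956]
ee_rot: [3.137, 0.156, 0.002]
force: [-2.9, 0.5, 7.5]
width: 0.471
gripper_force: 8.0
clock 12.375 world [ 0.536  -0.1947  0.094 ] tool shift [-0.0006  0.0029  0.0016] rz 0.001 tilt [ 0.001 -0.    -1.   ] j [ 0.32  0.51 -0.1   1.86  0.07  0.78 -1.29]
```

View pics/b4.png

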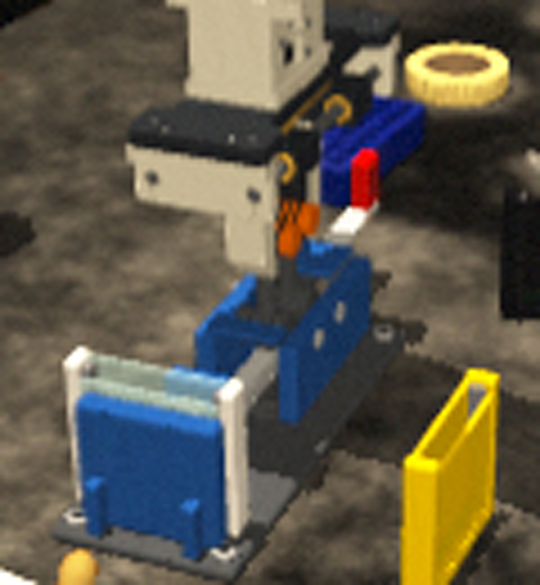

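The jaw head now shows behind the glass (crop 200,378), full swing again with no side force. Third squeeze follows, watched.

```bash
python3 -m pendant '[0,0,0,0,0,0,0.075,0,0,0,0,0,0,0.075,0,0,0,0,0,0,0.075,0,0,0,0,0,0,0.075,0,0,0,0,0,0,0.075]' 8
for k in 1 2 3 4 5 6;do python3 -m pendant '[0,0,0,0,0,0,0.043,0,0,0,0,0,0,0.043]' 8 | egrep 'clock|force|width';done
python3 look.py b5
```

```text
clock: 13.0
position: [0.5358, -0.1915, 0.0946]
ee_rot: [-3.138, -0.157, 0.0]
force: [0.0, -0.2, 0.1]
width: 0.819
gripper_force: 0.0
clock: 13.25
force: [-1.3, -0.9, 3.9]
width: 0.647
gripper_force: 2.5
clock: 13.5
force: [-1.5, 0.8, 5.9]
width: 0.588
gripper_force: 8.0
clock: 13.75
force: [-2.7, 0.4, 6.3]
width: 0.584
gripper_force: 8.0
clock: 14.0
force: [-2.5, 0.4, 6.1]
width: 0.585
gripper_force: 8.0
clock: 14.25
force: [-1.0, -0.5, 6.6]
width: 0.588
gripper_force: 8.0
clock: 14.5
force: [-1.4, 0.7, 6.6]
width: 0.587
gripper_force: 8.0
clock 14.55 world [ 0.536  -0.1947  0.094 ] tool shift [-0.0003  0.0029  0.0013] rz 0.0009 tilt [ 0. -0. -1.] j [ 0.32  0.51 -0.1   1.86  0.07  0.78 -1.29]
```

Grips stall mid-swing at 53.9 mm under 8 N, so the pad bears on the cassette. By the geometry (0.8 mm of jaw per mm of opening), going to 12 N should close about 4 mm more.

```bash
python3 -m pendant '[0,0,0,0,0,0,0.043,0,0,0,0,0,0,0.043,0,0,0,0,0,0,0.043]' 10 | egrep 'clock|force|width'
python3 -m pendant '[0,0,0,0,0,0,0.043,0,0,0,0,0,0,0.043,0,0,0,0,0,0,0.043,0,0,0,0,0,0,0.043,0,0,0,0,0,0,0.043]' 12 | egrep 'clock|force|width'
python3 look.py b6
```

```text
clock: 14.92
force: [-1.8, -0.5, 7.0]
width: 0.568
gripper_force: 10.0
clock: 15.55
force: [-3.0, 0.3, 9.9]
width: 0.544
gripper_force: 12.0
clock 15.6 world [ 0.536  -0.1947  0.094 ] tool shift [-0.0003  0.0029  0.0016] rz 0.0009 tilt [ 0.001 -0.    -1.   ] j [ 0.32  0.5  -0.1   1.86  0.07  0.78 -1.29]
```

Run:
```python
from h import *
a=cv2.imread("pics/b6_f.png")[200:270,255:320]; b=get_image("top")[:,:,::-1]; cv2.imwrite("pics/top6.png",b)
b=b[165:235,255:325]
cv2.imwrite("pics/c6.png",np.hstack([cv2.resize(a,(390,420),interpolation=2),cv2.resize(b,(410,420),interpolation=2)]))
```

```text
(no output)
```

View pics/c6.png

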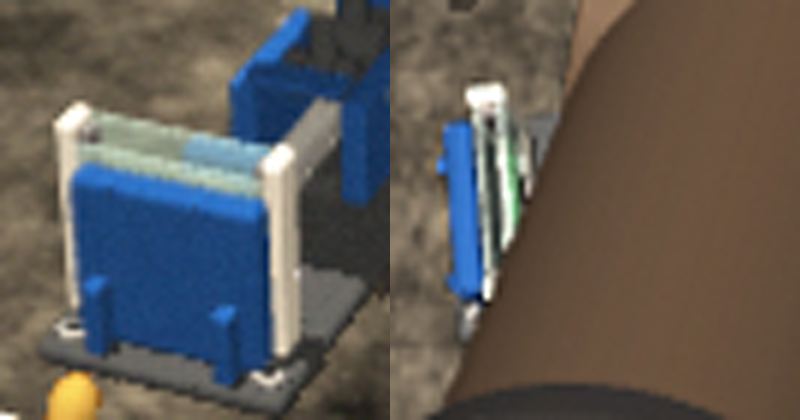

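The opening is 0.544 (49.9 mm), as predicted for about half compression, and the cassette stands upright and flush on the anvil (left crop 170,175). Handing in.

```bash
python3 -m pendant '[0,0,0,0,0,0,0.043,0,0,0,0,0,0,0.043]' 12 | egrep 'clock|force|width'; python3 -c "
from cell import sign_off
print(sign_off())"
```

```text
clock: 15.9
force: [-3.0, 0.3, 9.9]
width: 0.546
gripper_force: 12.0
the job is handed in; nothing more can be done
None
```

I pulled the lock out to its stop, pumped the grips three times and handed in at 15.9 s still squeezing at 12 N per finger; the cassette is upright against the anvil and, judging by the grip opening, the pad spring is about half compressed.

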